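Open the battery bay of a bench scale by its concealed release

ROBOT

A 7-joint arm with a two-finger parallel gripper is mounted at the origin on a cart in front of the work surface, level with it; the furniture and walls round the work are solid. World frame = base frame: x ahead of the robot, y to its left, z up, the work surface at z = 0. Lengths are in m, angles in rad, forces in N, time in s.
With the tool pointing down it reaches from about 0.4 to 0.85 m from the base axis. Payload 4.5 kg.
Tool frame: the origin (TCP) lies at the very end of the fingers, on their centre line; the grasp point (between the pads) lies 19 mm behind it; z points along the fingers, y is the line along which they close (so a half turn about z gives the same grasp; the last joint's range is limited). The gripper opens to 88 mm and grips with 3 to 60 N. Pads are 18 mm wide; open, the fingers measure 123 mm over their backs; the gripper's body (75 mm by 187 mm) begins 45 mm behind the grasp point.
Start: joints at [-1.23, 0.689, -0.195, 1.565, 0.157, 0.902, -0.215], TCP at [0.189, 0.596, 0.239] pointing down, gripper open.
Joint ranges: [-3.01, 3.01], [-0.46, 2.08], [-1.47, 1.51], [0.13, 2.56], [-1, 4.14], [0.04, 2.09], [-2.66, 2.66]. Speed limits (rad/s): [2.57, 2.57, 3.14, 3.14, 3.14, 3.14, 3.14].

INTERFACE

Orientations are given as a unit quaternion [x, y, z, w].
In Python, from plant import r gives the robot as it stands. The module is installed in compiled form; this text tells all that it offers.
- The arm moves only by the tool step_arm, never from a script. Its argument "increments" is a list of rows, each a list of 2 entries, a list of its own where there are three numbers: the shift along the world's x, y, z in cm, then the turn, a rotation vector about the world's x, y, z in degrees. A call has exactly 10 rows; each row shifts and turns the commanded pose from where the row before left it; what a row does not reach is not made up. A row lasts 1/10 s, in which the tool goes at most 50 mm and 8.59 degrees, less where a joint would pass 70% of its speed; a pose out of reach is approached as far as the arm can. A call is refused whole if a number of a shift passes 5 or a number of a turn 8.59, either way. A call with a gripper value outside its range is refused whole. "fingers" is the opening, from 0 (shut) to 1 (fully open), set as the call begins (left out, the last holds). The fingers move at their own pace and stop on an object; "grip_force" is the grip in N (left out, the last holds). Time passes only in rows, so rows that do not move let the fingers close, or fill a call up. It gives the time, the measured TCP pose, the force, the opening and the grip force at its end, in the units of the state.
- r.get_state(): the state, without advancing time (a new reading comes with each control period).
- r.snapshot(name): name is "side" or "top"; returns (picture, depth): 384x512x3 uint8, red, green, blue; 384x512 float32, m along the optical axis (not along the pixel's ray), 0 where there is no reading.
- r.calibration(name): a dict with "fov_y" (degrees; the focal length in pixels is half the picture's height over the tangent of half this angle, whatever the lens; pixels are square), "cx", "cy" (the principal point, pixels), "R" (3x3) and "t" (3): a world point X has camera coordinates R X + t. Camera axes: x right, y down, z forward; pixel columns grow to the right and rows downward; lengths in m; the calibration is good to about 2 mm. A picture is of the moment at which its call begins. calibration takes no time and is no camera call.
- r.finish_job(): hands the job in; it is judged then, once.
The state is a dict: "clock": time; "q": joint angles; "qd": joint speeds; "joint_torque": joint torques, N m; "tool_pos": TCP position; "eef_rot": TCP orientation; "contact_force": force on the tool from outside, world axes, zero at the start; "moment": the same for the moment, N m; "opening": opening from 0.0 (shut) to 1.0 (fully open); "finger_force": force on a finger pad.
Only numpy, scipy, OpenCV 4.12 (cv2) and the standard library are available. Lean on these libraries where they do the work, as an engineer would, in place of code of your own. Each camera call takes 0.05 s, during which the arm holds its last target. There are 200 camera calls.

TASK

The bench scale lies upside down for a battery change. Feel along the inset strip on its underside for the release plate hidden in it, and press the plate in with the fingertips until the battery cover springs loose; then push the cover by its thumb ramp until it is fully open, and come away. Only touch and push: grasp and lift nothing, and leave the things beside the scale where they are.

Things in the scene. Friction and masses are not known exactly. Their poses are not given: they have to be found in the camera images.
- scale: light grey bench scale lying upside down on its steel weighing plate, 200 (x) x 280 (y) x 40 mm, immovable. Origin on the table under its middle, z up; flat underside up at z = 40 mm. Scale x points from the strip to the battery cover, the way the cover opens (roughly away from the robot); y to the left. Rubber feet, 25 mm wide, 8 mm high, stand up at x = +-78, y = +-116 mm.
- strip_middle (a point): middle of the inset strip, on its surface, at scale x = -56, y = 0, z = 38.5 mm; axes as the scale's. The strip is a flat channel 1.5 mm deep, 44 mm wide (x), 120 mm long (y), rigid but for the release plate in it: same grey, 41 (x) x 40 mm (y), top 2 mm below the strip, 1 mm gap at its ends (a faint outline). Its centre lies up to 37 mm to either side of this point; where is not told.
- release_plate (a joint): how far the release plate is pressed in, m: 0 at rest, 0.006 at its stop; it springs back when let go. The push needed grows from about 2 N to about 5 N; at about 0.0047 the cover comes free. Fingertips that lie partly on the rigid strip cannot press it.
- battery_cover (a joint): how far the battery cover has slid open along scale +x, m: 0 shut, 0.045 fully open (hard stop). Shut, an inner catch holds it fast. When freed, a spring shoves it to about 0.012 at once and there it stays; from then it slides stiffly under a push of 1 to 3 N and stays where it is left.
- ramp_front (a point): foot of the steep front face of the thumb ramp on the battery cover; moves with it; with the cover shut at scale x = 40, y = 0, z = 40 mm. The cover is a flush plate 98 (x) x 90 mm, flat for 39 mm before the ramp. The ramp is 88 mm wide (y), 7.5 mm high in front, falling to nothing 30 mm behind: push its front face toward scale +x with the fingertips 2 to 4 mm above the cover.
- fresh_battery: bystander: dark flat block battery with a brass-coloured end, 26 x 49 x 17 mm, lying left of the scale; origin under its middle
- cutter_round: bystander: round tinplate pastry cutter with a bow handle, 66 mm across, 41 mm high, left of the scale; origin under its middle
- matchbox: bystander: red matchbox, 36 x 52 x 14 mm, left of the scale; origin under its middle
- walnut: bystander: walnut, 31 mm, left of the scale; origin at its underside

How it is judged:
On the way:
1. the release plate is pressed in (over 4 mm) and the battery cover springs loose (over 6 mm open) (value of joint release_plate above 0.004 m and value of joint battery_cover above 0.006 m).
At the end, for the whole second after the job is handed in: the battery cover is slid open by more than 40 of its 45 mm and at rest, and the release plate has sprung back (under 1.5 mm); the battery, cutter, matchbox and walnut are within 10 mm of where they stood (value of joint battery_cover above 0.04 m and value of joint release_plate below 0.0015 m and velocity of joint battery_cover between -0.005 and 0.005 m/s and distance of each of fresh_battery, cutter_round, matchbox, walnut from where it was at the start of the episode below 0.01 m); the robot touches nothing.
It fails at once if the fresh battery is moved by more than 10 mm (distance of fresh_battery from where it was at the start of the episode above 0.01 m).
It fails at once if the cutter round is moved by more than 10 mm (distance of cutter_round from where it was at the start of the episode above 0.01 m).
It fails at once if the matchbox is moved by more than 10 mm (distance of matchbox from where it was at the start of the episode above 0.01 m).
It fails at once if the walnut is moved by more than 10 mm (distance of walnut from where it was at the start of the episode above 0.01 m).
It also fails if it takes over 51 s, if anything falls off the work surface, if the arm or the gripper's body presses on something with over 40 N, if the wrist force passes 120 N, or if a joint passes its speed limit or range.

## Working session

There is one attempt and no reset: what is moved stays moved. The work goes in short steps, Python scripts to look and compute and a tool call to move; the robot and the scene stay as the last step left them, time stands still between calls to the robot, and variables do not carry over. Pictures are saved under pics/ and viewed, at most 10 in all, crops included, and the job is handed in when it is done.

Besides the shell and the picture viewer there is one more tool, called after "Emit:" as name([rows], argument=value, ...), one row to a line, values as JSON. step_arm: Moves the arm, as the interface text tells. Its arguments: {"type":"object","properties":{"increments":{"type":"array","items":{"type":"array"}},"fingers":{"type":"number"},"grip_force":{"type":"number"}},"required":["increments"]}

```bash
mkdir -p pics
python3 - <<'E'
from plant import r
import cv2,numpy as np
for n in("top","side"):
    p,d=r.snapshot(n); cv2.imwrite(f"pics/{n}0.png",p[:,:,::-1]); np.savez(f"{n}0.npz",p=p,d=d)
    c=r.calibration(n); print(n,c)
s=r.get_state(); print({k:np.round(v,3) for k,v in s.items()})
E
```

```text
top {'fov_y': 48.121355852290016, 'cx': 253.91309465552277, 'cy': 192.93543117053161, 'R': array([[-0.00804932, -0.99993439,  0.00814957],
       [-0.99238051,  0.00698595, -0.12301271],
       [ 0.1229477 , -0.00907764, -0.99237163]]), 't': array([0.39268682, 0.4235175 , 0.86582973])}
side {'fov_y': 51.77738331793128, 'cx': 258.96594838652055, 'cy': 198.94185877375935, 'R': array([[-0.99320778, -0.11634532, -0.00144267],
       [-0.07631063,  0.66070245, -0.74675897],
       [ 0.08783509, -0.74157672, -0.6650932 ]]), 't': array([ 0.50591181, -0.19532311,  1.16852612])}
{'clock': np.float64(0.1), 'q': array([-1.23 ,  0.69 , -0.195,  1.566,  0.157,  0.903, -0.215]), 'qd': array([ 0.   , -0.003, -0.002, -0.003, -0.001,  0.   , -0.001]), 'joint_torque': array([-2.0000e-03, -5.2850e+01, -1.2720e+00, -1.5384e+01, -5.3000e-02,
        2.0000e-03,  0.0000e+00]), 'tool_pos': array([0.189, 0.595, 0.238]), 'eef_rot': array([ 0.153,  0.988, -0.001, -0.   ]), 'contact_force': array([-0.121, -0.353, -0.192]), 'moment': array([ 0.007, -0.027,  0.027]), 'finger_force': np.float64(0.0), 'opening': np.float64(1.003)}
```

View pics/top0.png

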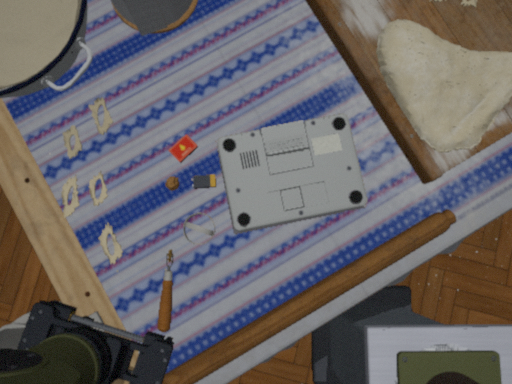

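View pics/side0.png

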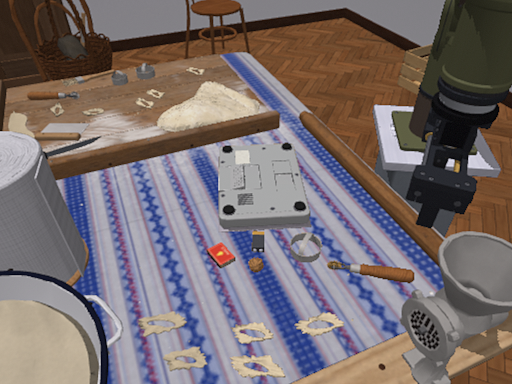

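```bash
cat > h.py <<'E'
import numpy as np,cv2
from plant import r
def ray(n,uv,z):
    c=r.calibration(n); f=192/np.tan(np.radians(c["fov_y"]/2)); R=c["R"];C=-R.T@c["t"]
    d=R.T@np.array([(uv[0]-c["cx"])/f,(uv[1]-c["cy"])/f,1]); return C+d*(z-C[2])/d[2]
def proj(n,X):
    c=r.calibration(n); f=192/np.tan(np.radians(c["fov_y"]/2)); p=c["R"]@X+c["t"]
    return np.array([c["cx"]+f*p[0]/p[2],c["cy"]+f*p[1]/p[2]])
def fit(n,p):
    g=cv2.cvtColor(p,cv2.COLOR_RGB2GRAY)
    B=dict(top=(210,105,370,235),side=(212,138,315,232))[n]
    m=np.zeros_like(g); m[B[1]:B[3],B[0]:B[2]]=(g<60)[B[1]:B[3],B[0]:B[2]]
    k,l,s,c=cv2.connectedComponentsWithStats(m)
    o=[(s[i,4],*c[i]) for i in range(1,k) if s[i,4]>20]
    return o
E
python3 - <<'E'
from h import *
for n in("top","side"):
    p=np.load(f"{n}0.npz")["p"]; o=fit(n,p); print(n)
    for a,u,v in o: print(a,u,v,ray(n,(u,v),.048).round(4))
p=np.load("top0.npz")["p"][105:235,210:370,::-1]
a=cv2.resize(p,None,fx=4.6,fy=4.6,interpolation=cv2.INTER_CUBIC)
cv2.imwrite("pics/c1.png",a)
E
```

```text
top
34 303.0882352941176 109.82352941176471 [0.596  0.2867 0.048 ]
63 283.031746031746 116.52380952380952 [0.5819 0.3284 0.048 ]
104 338.65384615384613 123.07692307692308 [0.5674 0.2139 0.048 ]
106 228.91509433962264 144.58490566037736 [0.5235 0.44   0.048 ]
29 215.3793103448276 161.06896551724137 [0.4894 0.4675 0.048 ]
27 212.5185185185185 167.55555555555554 [0.476  0.4733 0.048 ]
112 355.5267857142857 196.5625 [0.4147 0.1848 0.048 ]
108 243.44444444444446 219.00925925925927 [0.3712 0.4111 0.048 ]
side
50 219.14 139.36 [0.5956 0.1777 0.048 ]
45 286.2888888888889 145.88888888888889 [0.4154 0.1881 0.048 ]
49 226.9387755102041 148.77551020408163 [0.5671 0.2188 0.048 ]
75 299.5733333333333 205.53333333333333 [0.3717 0.4145 0.048 ]
81 228.44444444444446 209.37037037037038 [0.5235 0.4444 0.048 ]
```

View pics/c1.png

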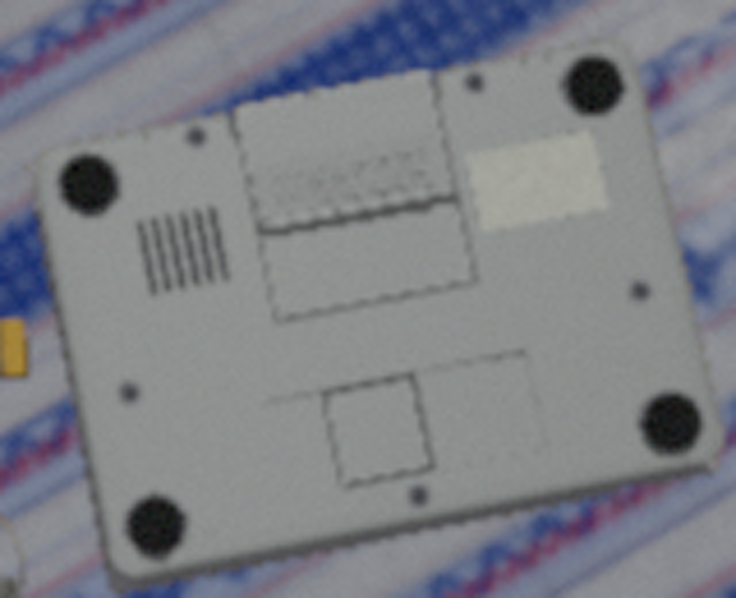

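Run:
```python
from h import *
loc=np.array([[78,-116],[78,116],[-78,-116],[-78,116]])/1000
F=dict(top=[(338.65,123.08),(228.92,144.58),(355.53,196.56),(243.44,219.01)],side=[(226.94,148.78),(228.44,209.37),(286.29,145.89),(299.57,205.53)])
T={}
for n in F:
    W=np.array([ray(n,f,.048)[:2] for f in F[n]])
    c=W.mean(0); L=loc@[1,1j]; w=(W-c)@[1,1j]; k=(w*L.conj()).sum()/abs(L).dot(abs(L))
    T[n]=(c,np.angle(k)); print(n,c,np.degrees(np.angle(k)),abs(k))
def w2s(n,X):
    c,a=T[n]; R=np.array([[np.cos(a),-np.sin(a)],[np.sin(a),np.cos(a)]]); return (X[:2]-c)@R
for q in[(322,392),(414,375),(433,467),(344,487)]:
    print((w2s("top",ray("top",(q[0]/4.6-.4+210,q[1]/4.6-.4+105),.0385))*1000).round(1))
c=(T["top"][0]+T["side"][0])/2;a=(T["top"][1]+T["side"][1])/2
print(c,np.degrees(a));
```

```text
top [0.4691858 0.3124255] 10.895240823309306 0.9935439892218667
side [0.46943343 0.31645556] 11.046832570884204 0.992188227391404
[-33.   31.5]
[-33.6 -10.1]
[-75.4  -9.8]
[-76.3  30.6]
[0.46930961 0.31444053] 10.971036697096755
```

Emit:
step_arm([
  [[2.5, -3, 0], [0, 0, 2.9]],
  [[2.5, -3, 0], [0, 0, 2.9]],
  [[2.5, -3, 0], [0, 0, 2.9]],
  [[2.5, -3, 0], [0, 0, 2.9]],
  [[2.5, -3, 0], [0, 0, 2.9]],
  [[2.5, -3, 0], [0, 0, 2.9]],
  [[2.5, -3, 0], [0, 0, 2.9]],
  [[2.5, -3, 0], [0, 0, 2.8]],
  [[0, 0, 0], [0, 0, 2.8]],
  [[0, 0, 0], [0, 0, 2.8]],
], fingers=0)

```text
clock: 1.1
tool_pos: [0.3899, 0.354, 0.2384]
eef_rot: [-0.096, 0.995, -0.001, -0.0]
contact_force: [0.2, 1.3, -0.5]
opening: 0.116
finger_force: 0.0
```

Emit:
step_arm([
  [[0.5, -1, -3], [0, 0, 0]],
  [[0.5, -1, -3], [0, 0, 0]],
  [[0.5, -1, -3], [0, 0, 0]],
  [[0.5, -1, -3], [0, 0, 0]],
  [[0.3, 0, -2.5], [0, 0, 0]],
  [[0, 0, -1.5], [0, 0, 0]],
  [[0, 0, -1], [0, 0, 0]],
  [[0, 0, -0.5], [0, 0, 0]],
  [[0, 0, 0], [0, 0, 0]],
  [[0, 0, 0], [0, 0, 0]],
])

```text
clock: 2.1
tool_pos: [0.4119, 0.3162, 0.0643]
eef_rot: [-0.097, 0.995, 0.0, 0.0]
contact_force: [-0.6, -0.3, 0.9]
opening: 0.001
finger_force: 0.0
```

Run:
```python
from h import *
a=[]
for n in("top","side"):
    p,d=r.snapshot(n); b=dict(top=(210,100,370,240),side=(200,110,340,235))[n]
    a.append(cv2.resize(p[b[1]:b[3],b[0]:b[2],::-1],(395,345),interpolation=cv2.INTER_CUBIC))
cv2.imwrite("pics/c2.png",np.hstack(a))
s=r.get_state();print(s["clock"],s["tool_pos"],s["contact_force"],s["moment"],s["opening"],s["eef_rot"])
```

```text
2.2 [0.41211254 0.31624628 0.06451   ] [0.58468219 0.42879057 0.036111  ] [ 0.00769058 -0.02442518 -0.00424927] 0.004357194904695099 [-9.69009931e-02  9.95293728e-01  5.08664837e-04  5.78538344e-04]
```

View pics/c2.png

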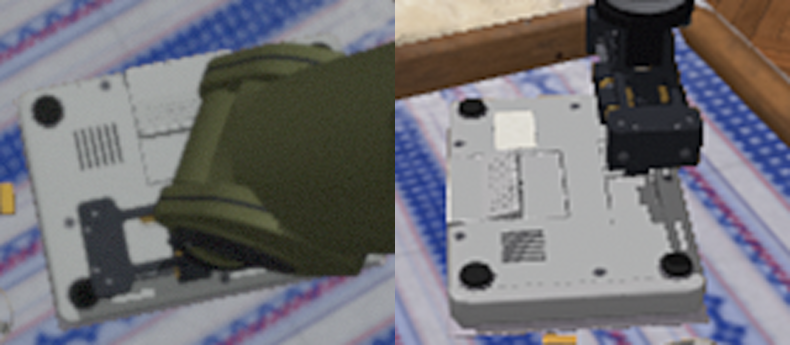

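Emit:
step_arm([
  [[0.07, -0.2, -0.5], [0, 0, 0]],
  [[0, 0, -0.5], [0, 0, 0]],
  [[0, 0, -0.5], [0, 0, 0]],
  [[0, 0, -0.4], [0, 0, 0]],
  [[0, 0, -0.2], [0, 0, 0]],
  [[0, 0, -0.2], [0, 0, 0]],
  [[0, 0, -0.1], [0, 0, 0]],
  [[0, 0, -0.1], [0, 0, 0]],
  [[0, 0, -0.1], [0, 0, 0]],
  [[0, 0, 0], [0, 0, 0]],
])

```text
clock: 3.2
tool_pos: [0.4124, 0.3139, 0.0377]
eef_rot: [-0.097, 0.995, 0.0, -0.0]
contact_force: [-0.2, 0.0, -0.1]
opening: 0.003
finger_force: 0.0
```

```bash
cat > s.py <<'E'
from plant import r
s=r.get_state()
for k in("tool_pos","contact_force","moment"): print(k,s[k].round(4))
E
python3 s.py
```

```text
tool_pos [0.4124 0.3139 0.0377]
contact_force [-0.1867  0.0144 -0.0926]
moment [ 0.0222 -0.0279  0.0074]
```

Emit:
step_arm([
  [[0, 0, -0.1], [0, 0, 0]],
  [[0, 0, -0.1], [0, 0, 0]],
  [[0, 0, -0.05], [0, 0, 0]],
  [[0, 0, -0.05], [0, 0, 0]],
  [[0, 0, 0], [0, 0, 0]],
  [[0, 0, 0], [0, 0, 0]],
  [[0, 0, 0], [0, 0, 0]],
  [[0, 0, 0], [0, 0, 0]],
  [[0, 0, 0], [0, 0, 0]],
  [[0, 0, 0], [0, 0, 0]],
])

```text
clock: 4.2
tool_pos: [0.4125, 0.3139, 0.0347]
eef_rot: [-0.097, 0.995, 0.0, 0.0]
contact_force: [0.5, 0.7, 2.2]
opening: 0.006
finger_force: 1.3
```

```bash
python3 s.py
```

```text
tool_pos [0.4125 0.3139 0.0347]
contact_force [0.5096 0.7107 2.2185]
moment [ 0.0571 -0.0021  0.0434]
```

Emit:
step_arm([
  [[0, 0, -0.1], [0, 0, 0]],
  [[0, 0, -0.1], [0, 0, 0]],
  [[0, 0, -0.1], [0, 0, 0]],
  [[0, 0, -0.1], [0, 0, 0]],
  [[0, 0, 0], [0, 0, 0]],
  [[0, 0, 0], [0, 0, 0]],
  [[0, 0, 0], [0, 0, 0]],
  [[0, 0, 0], [0, 0, 0]],
  [[0, 0, 0], [0, 0, 0]],
  [[0, 0, 0], [0, 0, 0]],
])

```text
clock: 5.2
tool_pos: [0.4125, 0.3139, 0.0309]
eef_rot: [-0.097, 0.995, 0.0, 0.0]
contact_force: [-0.1, -0.1, 5.5]
opening: 0.004
finger_force: 3.1
```

```bash
python3 s.py
python3 - <<'E'
from h import *
a=[]
for n in("top","side"):
    p,d=r.snapshot(n); b=dict(top=(210,100,370,240),side=(200,110,340,235))[n]
    a.append(cv2.resize(p[b[1]:b[3],b[0]:b[2],::-1],(395,345),interpolation=cv2.INTER_CUBIC))
cv2.imwrite("pics/c3.png",np.hstack(a))
E
```

```text
tool_pos [0.4125 0.3139 0.0309]
contact_force [-0.0504 -0.1014  5.5012]
moment [-0.0362  0.1115 -0.0086]
```

View pics/c3.png

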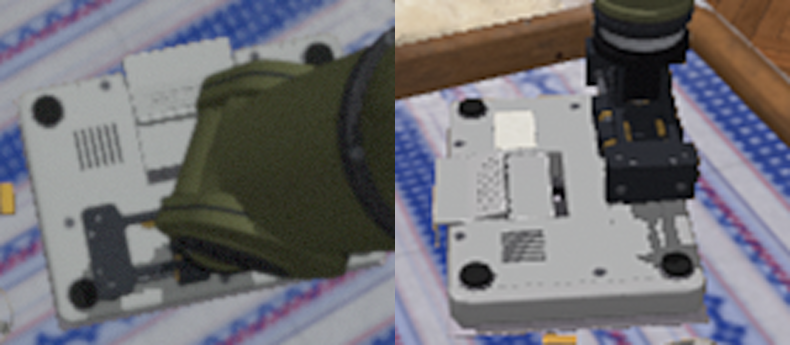

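The side view shows the cover shifted about 12 mm, with a dark gap at (557,185). I'll lift off and move in front of the ramp.

Emit:
step_arm([
  [[0, 0, 1], [0, 0, 0]],
  [[0, 0, 1.5], [0, 0, 0]],
  [[0, 0, 1.5], [0, 0, 0]],
  [[2, 0.15, 0], [0, 0, 0]],
  [[3, 0.2, 0], [0, 0, 0]],
  [[3, 0.2, 0], [0, 0, 0]],
  [[0.6, 0.05, -1], [0, 0, 0]],
  [[0, 0, -1], [0, 0, 0]],
  [[0, 0, -0.4], [0, 0, 0]],
  [[0, 0, 0], [0, 0, 0]],
])

```text
clock: 6.3
tool_pos: [0.4958, 0.3196, 0.0456]
eef_rot: [-0.098, 0.995, -0.001, -0.002]
contact_force: [-0.3, -0.8, -0.5]
opening: 0.009
finger_force: 0.0
```

```bash
python3 s.py
```

```text
tool_pos [0.4958 0.3196 0.0456]
contact_force [-0.295  -0.8288 -0.4903]
moment [0.0363 0.004  0.0001]
```

Emit:
step_arm([
  [[0, 0, -0.25], [0, 0, 0]],
  [[0, 0, 0], [0, 0, 0]],
  [[0.49, 0.095, 0], [0, 0, 0]],
  [[0.49, 0.095, 0], [0, 0, 0]],
  [[0.49, 0.095, 0], [0, 0, 0]],
  [[0.39, 0.08, 0], [0, 0, 0]],
  [[0.39, 0.08, 0], [0, 0, 0]],
  [[0.39, 0.07, 0], [0, 0, 0]],
  [[0.29, 0.06, 0], [0, 0, 0]],
  [[0, 0, 0], [0, 0, 0]],
])

```text
clock: 7.3
tool_pos: [0.5285, 0.3257, 0.0443]
eef_rot: [-0.097, 0.995, 0.0, 0.0]
contact_force: [1.0, 0.5, -0.0]
opening: 0.004
finger_force: 0.0
```

```bash
python3 s.py
```

```text
tool_pos [0.5285 0.3257 0.0443]
contact_force [ 1.0103  0.525  -0.0393]
moment [ 0.0224 -0.0037  0.0078]
```

Emit:
step_arm([
  [[0.29, 0.06, -0.1], [0, 0, 0]],
  [[0.29, 0.06, 0], [0, 0, 0]],
  [[0.29, 0.06, 0], [0, 0, 0]],
  [[0.2, 0.04, 0], [0, 0, 0]],
  [[0.2, 0.04, 0], [0, 0, 0]],
  [[0.1, 0.02, 0], [0, 0, 0]],
  [[0, 0, 0], [0, 0, 0]],
  [[0, 0, 0], [0, 0, 0]],
  [[0, 0, 0], [0, 0, 0]],
  [[0, 0, 0], [0, 0, 0]],
])

```text
clock: 8.3
tool_pos: [0.5416, 0.3286, 0.0434]
eef_rot: [-0.097, 0.995, 0.0, 0.0]
contact_force: [-0.3, 0.0, 0.4]
opening: 0.003
finger_force: 0.0
```

```bash
python3 s.py
python3 - <<'E'
from h import *
a=[]
for n in("top","side"):
    p,d=r.snapshot(n); b=dict(top=(210,80,370,220),side=(180,110,320,235))[n]
    a.append(cv2.resize(p[b[1]:b[3],b[0]:b[2],::-1],(395,345),interpolation=cv2.INTER_CUBIC))
cv2.imwrite("pics/c4.png",np.hstack(a))
E
```

```text
tool_pos [0.5416 0.3286 0.0434]
contact_force [-0.2681  0.047   0.3933]
moment [0.0634 0.003  0.0205]
```

View pics/c4.png

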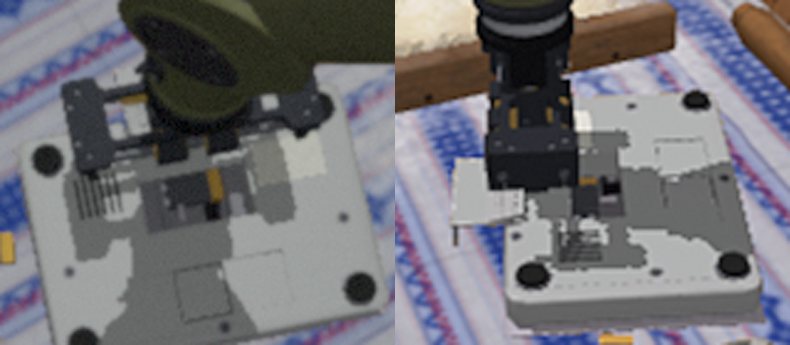

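The cover is following the fingers and the plate has sprung back. I'll push on to the stop.

Emit:
step_arm([
  [[0.1, 0.02, 0], [0, 0, 0]],
  [[0.1, 0.02, 0], [0, 0, 0]],
  [[0.1, 0.02, 0], [0, 0, 0]],
  [[0, 0, 0], [0, 0, 0]],
  [[0, 0, 0], [0, 0, 0]],
  [[0, 0, 0], [0, 0, 0]],
  [[0, 0, 0], [0, 0, 0]],
  [[0, 0, 0], [0, 0, 0]],
  [[0, 0, 0], [0, 0, 0]],
  [[0, 0, 0], [0, 0, 0]],
])

```text
clock: 9.4
tool_pos: [0.5435, 0.3289, 0.0431]
eef_rot: [-0.097, 0.995, -0.0, -0.001]
contact_force: [-4.7, -0.8, 3.2]
opening: 0.005
finger_force: 2.6
```

```bash
python3 s.py
```

```text
tool_pos [0.5435 0.3289 0.0431]
contact_force [-4.7044 -0.8201  3.1942]
moment [-0.1822  1.0797  0.0308]
```

Emit:
step_arm([
  [[-0.5, -0.1, 0], [0, 0, 0]],
  [[-0.5, -0.1, 0.5], [0, 0, 0]],
  [[0, 0, 3], [0, 0, 0]],
  [[0, 0, 4], [0, 0, 0]],
  [[0, 0, 4], [0, 0, 0]],
  [[-3, 0, 4], [0, 0, 0]],
  [[-5, 0, 2], [0, 0, 0]],
  [[-5, 0, 0], [0, 0, 0]],
  [[0, 0, 0], [0, 0, 0]],
  [[0, 0, 0], [0, 0, 0]],
])

```text
clock: 10.4
tool_pos: [0.4078, 0.3273, 0.2177]
eef_rot: [-0.098, 0.995, 0.0, 0.001]
contact_force: [0.4, 0.4, -0.7]
opening: 0.002
finger_force: 0.0
```

```bash
python3 s.py
python3 - <<'E'
from h import *
p,d=r.snapshot("side")
cv2.imwrite("pics/c5.png",cv2.resize(p[110:290,170:350,::-1],(590,590),interpolation=cv2.INTER_CUBIC))
E
```

```text
tool_pos [0.4078 0.3273 0.2177]
contact_force [ 0.3853  0.3929 -0.7203]
moment [ 0.0718 -0.0448  0.0254]
```

View pics/c5.png

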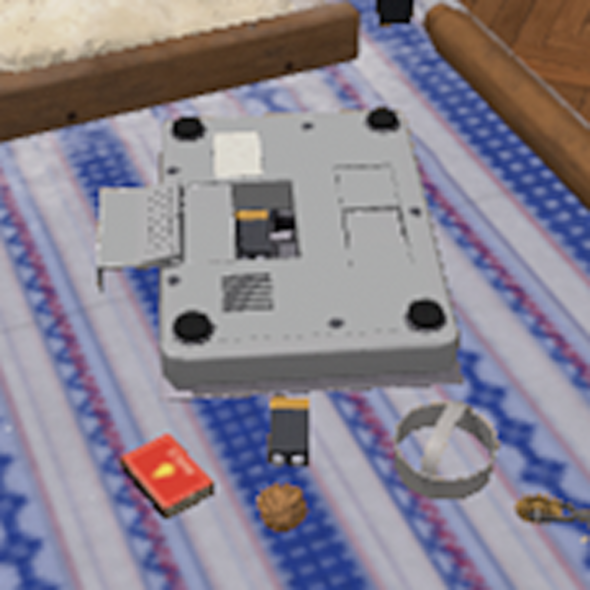

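The cover looks fully open, with the ramp front at crop (182,222), and the bystanders haven't moved. I'll check the number and hand in if it agrees.

Run:
```python
from h import *
X=ray("side",(225.5,177.7),.0475)[:2]-[.46943,.31646]; x=X@[.9817,.1903]/.993; print(x)
if x-.040>.042: print(r.finish_job())
```

```text
0.08307916756906249
the job is handed in; nothing more can be done
None
```

The battery cover is open to about 43–45 mm of its 45 mm by camera and arm position, the release plate has sprung back, the bystanders look untouched and the arm is clear; the job was handed in at about 10.5 s, and no verdict came back.

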